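# Set the tube mixer to speed 5 and start it

## Task

Push the mixer's big speed dial round with a fingertip, click by click, until its pointer rests at speed 5 (the fifth round dot, counting clockwise from the white bar, which is speed 0), and never let it go beyond 5. Only then press the green start button all the way down, let go of it, and leave the dial at 5. Do not pinch the dial's grip between the fingers, and do not lift, knock or shift the tubes or anything else standing about.

Things in the scene. Friction and masses are not known exactly. Their poses are not given: they have to be found in the camera images.
- mixer: flat off-white bench machine, fixed, 240 (x) by 400 (y) by 70 mm high, front to its -x; origin under its centre, on the table. On its deck: the dial (axis at x 0, y +110 mm), start button (x -75, y -10), specimen pot (near x +75, y -10) and an orange rack, 160 by 80 by 45 mm, at x +10, y -135, with four loose tubes whose tops stand 180 mm above the table
- dial (a joint): dial angle in rad, 0 at the white bar, growing clockwise from above; click positions 0 to 7 every 0.5236 (speed 5 = 2.618), stops at 0 and 3.665. Starts at 0 to 3. Turning takes up to 0.13 N m, most at the start of each click; past half-way it snaps on by itself. The pointer lies at 105 degrees minus this angle, counter-clockwise from the mixer's +x
- dial_axis (a point): on the dial's axis at the top of its bar grip, 112 mm above the table; x along the bar to the pointer, z up. The dial is a grey disc 100 mm across, its top 82 mm above the table; across it stands a black bar 92 mm long, 14 mm thick, 30 mm tall. White bar and seven dots lie round it on the deck, 65 mm from the axis
- dial_pointer (a point): top of the bar's pointer end, 46 mm from the axis: this half carries a white line on top and a white end face; x points outwards along the bar, z up
- grip_ccw: half of the bar grip (92 by 7 by 30 mm), the side facing counter-clockwise at the pointer end: pushed there it turns the dial clockwise, to higher speeds. Origin on the dial's axis at the bar's foot, 82 mm above the table; x to the pointer, y out of this face, which lies at y +7 mm. Over 1.5 N from the fingers on both halves at once is a pinch
- grip_cw: the other half of the bar grip, on its clockwise side at the pointer end; same origin and axes as grip_ccw, its face 7 mm towards -y. Pushing it at the pointer half turns the dial back (to lower speeds)
- start (a joint): travel of the green start button in m: 0 up, 0.006 fully down; springs back up; fully down takes 5 N
- start_top (a point): centre of the top of the green start button (30 mm across, in a black housing); pressed straight down
- tube_a: red-capped tube, 16 mm wide, 102 mm long, loose in the mixer's orange rack; origin at its lower end, z along it. Leave alone
- tube_b: purple-capped tube, 16 mm wide, 102 mm long, loose in the mixer's orange rack; origin at its lower end, z along it. Leave alone
- tube_c: blue-capped tube, 16 mm wide, 102 mm long, loose in the mixer's orange rack; origin at its lower end, z along it. Leave alone
- tube_d: purple-capped tube, 16 mm wide, 102 mm long, loose in the mixer's orange rack; origin at its lower end, z along it. Leave alone
- pot: pale specimen pot with red cap, 48 mm wide, 55 mm tall, loose on the mixer's deck; origin under its centre. Leave alone
- marker: white marker pen with blue cap, 130 mm long, lying on the table to the right of the mixer; origin under its middle. Leave alone
- tray: empty dark green tray 220 by 150 by 35 mm on the table left of the mixer; origin under its centre. Leave alone
- rinse: green bottle with blue cap, 60 mm wide, 130 mm tall, on the table right of the mixer; origin under its centre. Leave alone
- beaker: clear plastic cup, 70 mm wide, 90 mm tall, on the table left of the mixer; origin under its centre. Leave alone

How it is judged:
By the outcome, as a careful person would: the job done as asked, in the order asked, and still so for the second after the job is handed in, with the robot touching nothing.
It also fails if it takes over 48 s, if anything falls off the work surface, if the arm or the gripper's body presses on something with over 40 N, if the wrist force passes 120 N, or if a joint passes its speed limit or range.

## Robot

A 6-joint arm with a two-finger parallel gripper is mounted at the origin on the work surface. World frame = base frame: x ahead of the robot, y to its left, z up, the work surface at z = 0. Lengths are in m, angles in degrees, forces in N, time in s.
With the tool pointing down it reaches from about 0.275 to 1 m from the base axis. Payload 8.4 kg.
Tool frame: the origin (TCP) lies midway between the tips of the shut fingers; the grasp point (between the pads) lies hold_point_z behind it (hold_point_z is the distance from the TCP to the grasp point, in m); z points along the fingers, y is the direction in which the jaws open and shut (so a half turn about z gives the same grasp; the last joint's range is limited). The gripper opens to 85 mm and grips with 20 to 120 N. Pads are 22 mm wide; open, the fingers measure 114 mm over their backs; the gripper's body (76 mm by 85 mm) begins 54 mm behind the grasp point. The pads swing forward as they close: fully open they stand 13 mm farther back than shut.
Start: joints at [64.034, 20.225, 93.587, -0, 66.188, -0.138], TCP at [0.272, 0.563, 0.231] pointing down, gripper open.
Joint ranges: [-150.9, 150.9], [-52.94, 120.26], [3.33, 152.33], [-74.26, 254.26], [0, 154.13], [-172.89, 172.89]. Speed limits (degrees/s): [127.2, 127.2, 159.86, 180, 180, 180].

## Interface

Orientations are given as [roll, pitch, yaw] about the fixed x, y, z axes, in that order (R = Rz(yaw) Ry(pitch) Rx(roll)).
In Python, from plant import * gives the robot as it stands.
- The arm moves only by the shell command python3 -m inch 'ROWS' [FORCE]. ROWS is JSON, a list of rows, each a list of 7 numbers: the shift along the tool's x, y, z in cm, then the turn, a rotation vector about the tool's x, y, z in rad, then the opening, from 0 (shut) to 1 (fully open). In form: [[x, y, z, wx, wy, wz, grip], ...]. A call has exactly 10 rows; each row shifts and turns the commanded pose from where the row before left it, along the tool's axes as they then stand; what a row does not reach is not made up. A row lasts 1/8 s, in which the tool goes at most 62.5 mm and 10.7 degrees, less where a joint would pass 70% of its speed; a pose out of reach is approached as far as the arm can. A call with a gripper value outside its range is refused whole. The fingers move at their own pace and stop on an object; FORCE is the grip in N (left out, the last holds). Time passes only in rows, so rows that do not move let the fingers close, or fill a call up. It gives the time, the measured TCP pose, the force and the opening at its end, in the units of the state.
- state(): the state, without advancing time (a new reading comes with each control period).
- snapshot(name): name is "side" or "top"; returns the picture (384x512x3 uint8, red, green, blue); there is no depth.
- camera_info(name): a dict with "mtx" (3x3 intrinsics, pixels), "cam_to_world" (4x4, takes a point from camera to world coordinates). Camera axes: x right, y down, z forward; pixel columns grow to the right and rows downward; lengths in m; the calibration is good to about 2 mm. A picture is of the moment at which its call begins. camera_info takes no time and is no camera call.
- finish_job(): hands the job in, once; it reports no verdict.
The state is a dict: "time": time; "qpos": joint angles; "qvel": joint speeds; "tau": joint torques, N m; "tcp_pos": TCP position; "eef_rot": TCP orientation; "wrist_force": force on the tool from outside, world axes, zero at the start; "torque": the same for the moment, N m; "opening": finger opening in m.
Only numpy, scipy, OpenCV 4.12 (cv2) and the standard library are available. Lean on these libraries where they do the work, as an engineer would, in place of code of your own. Each camera call takes 0.05 s, during which the arm holds its last target.

## Working session

There is one attempt and no reset: what is moved stays moved. The work goes in short steps, Python scripts to look and compute and a shell command to move; the robot and the scene stay as the last step left them, time stands still between calls to the robot, and variables do not carry over. Pictures are saved under pics/ and viewed, and the job is handed in when it is done.

```bash
ls; mkdir -p pics
python3 - <<'E'
from plant import *
import cv2
for n in ("side","top"):
    im=snapshot(n); cv2.imwrite(f"pics/{n}0.png",im[:,:,::-1])
    c=camera_info(n); print(n,c["mtx"],c["cam_to_world"])
print(state())
E
```

```text
pics
side [[358.41542176   0.         255.70839456]
 [  0.         358.41542176 191.42083061]
 [  0.           0.           1.        ]] [[ 0.85040869 -0.32511954  0.41364519  0.06010735]
 [-0.52611695 -0.52916972  0.66571793 -0.75227424]
 [ 0.0024506  -0.78375806 -0.62106143  0.81467978]
 [ 0.          0.          0.          1.        ]]
top [[364.32851905   0.         255.67607207]
 [  0.         364.32851905 191.55995188]
 [  0.           0.           1.        ]] [[ 0.04581219 -0.97864878  0.20036917  0.32001271]
 [-0.99893245 -0.04607188  0.00336923 -0.00418134]
 [ 0.00593409 -0.20030962 -0.97971467  1.10196225]
 [ 0.          0.          0.          1.        ]]
{'time': 0.1, 'qpos': array([ 6.40348552e+01,  2.02596414e+01,  9.36239312e+01, -1.63161291e-04,
        6.61908178e+01, -1.36344213e-01]), 'qvel': array([ 0.00193206, -0.05552059, -0.12083704,  0.00469416, -0.01239501,
       -0.0398028 ]), 'tau': array([-1.21639587e-03, -6.06372714e+01, -3.42812490e+01, -2.10828834e-04,
        4.13556292e-03,  7.86153282e-05]), 'tcp_pos': array([0.27210042, 0.56217497, 0.23063113]), 'eef_rot': array([-1.79925609e+02, -2.78339334e-05,  1.54171265e+02]), 'wrist_force': array([-0.45678126, -0.12659372,  0.11119763]), 'torque': array([-0.00315434, -0.0101838 ,  0.01417501]), 'opening': 0.08518391872415765}
```

View pics/top0.png

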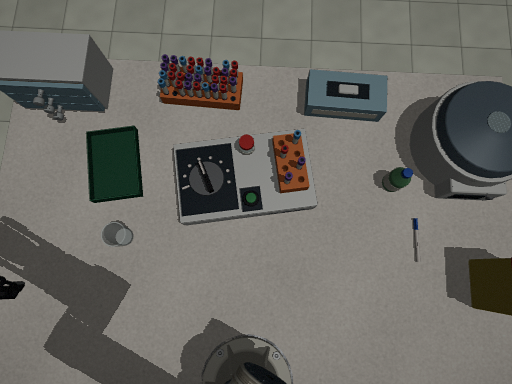

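View pics/side0.png

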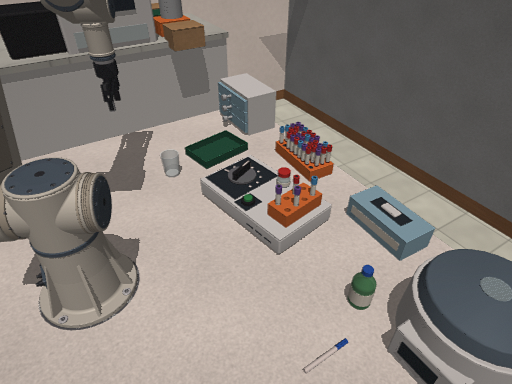

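```bash
cat > h.py <<'E'
from plant import *
import numpy as np, cv2
def ray(n,uv,z):
    c=camera_info(n);K=c["mtx"];T=c["cam_to_world"]
    d=T[:3,:3]@np.linalg.solve(K,[uv[0],uv[1],1.]);o=T[:3,3]
    return o+d*(z-o[2])/d[2]
def proj(n,p):
    c=camera_info(n);K=c["mtx"];T=c["cam_to_world"]
    q=K@(T[:3,:3].T@(np.array(p)-T[:3,3]));return q[:2]/q[2]
def crop(n,u0,v0,w,h,s,name,im=None):
    im=snapshot(n) if im is None else im
    a=cv2.resize(im[v0:v0+h,u0:u0+w],None,fx=s,fy=s,interpolation=cv2.INTER_CUBIC)
    cv2.imwrite("pics/"+name,a[:,:,::-1]);return im
E
python3 - <<'E'
from h import *
t=cv2.imread("pics/top0.png")[:,:,::-1]; s=cv2.imread("pics/side0.png")[:,:,::-1]
crop("top",170,125,150,100,5,"tz.png",t); crop("side",195,150,140,95,5,"sz.png",s)
def cen(im,box,f):
    u0,v0,u1,v1=box; h=cv2.cvtColor(im[v0:v1,u0:u1].copy(),cv2.COLOR_RGB2HSV)
    m=f(h); n,l,st,c=cv2.connectedComponentsWithStats(m.astype(np.uint8))
    return [(c[i]+[u0,v0],st[i,4]) for i in range(1,n) if st[i,4]>3]
g=lambda h:(h[...,0]>45)&(h[...,0]<85)&(h[...,1]>120)&(h[...,2]>50)
for n,im,b in(("top",t,(235,180,270,215)),("side",s,(235,185,262,212))):
    for c,a in cen(im,b,g): print(n,"green",c,a,ray(n,c,.075),ray(n,c,.08))
w=lambda h:(h[...,1]<60)&(h[...,2]>140)
for c,a in cen(t,(178,146,236,212),w): print("white",c.round(1),a,ray("top",c,.07).round(4))
E
```

```text
top green [250.5        197.24390244] 82 [0.51272693 0.0134157  0.075     ] [0.51178866 0.01333003 0.08      ]
side green [247.92857143 197.625     ] 56 [0.51411204 0.02621045 0.075     ] [0.51104311 0.02094814 0.08      ]
white [198.5 158.5] 4 [0.6224 0.172  0.07  ]
white [227.2 170. ] 4 [0.5915 0.0854 0.07  ]
white [184.2 175.6] 5 [0.5687 0.2096 0.07  ]
white [228.5 181.5] 4 [0.5572 0.0796 0.07  ]
white [185.4 186.7] 9 [0.536  0.2032 0.07  ]
white [225. 211.] 5 [0.4703 0.0844 0.07  ]
white [232.5 210.2] 4 [0.4734 0.0631 0.07  ]
```

View pics/tz.png

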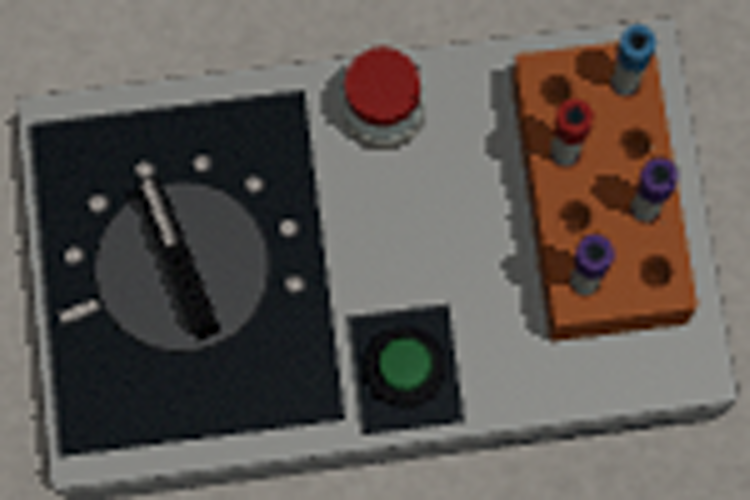

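View pics/sz.png

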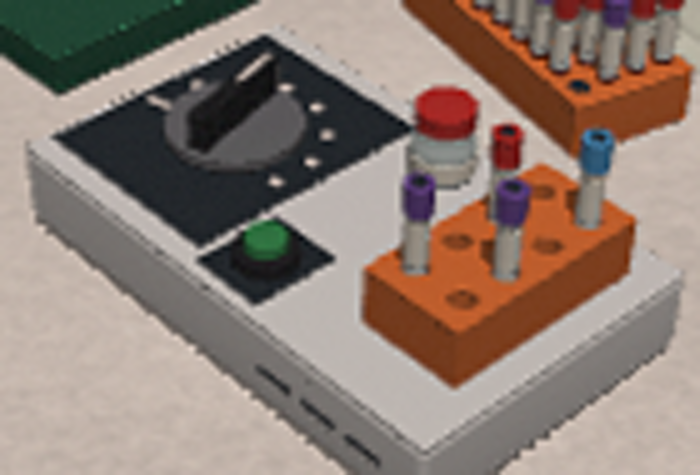

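Run:
```python
from h import *
Z=np.array([(79,311),(73,256),(98,203),(144,168),(202,162),(254,183),(289,228),(295,283)],float)
U=(Z+.5)/5-.5+[170,125]
P=np.array([ray("top",u,.07)[:2] for u in U])
a=np.radians(105-30*np.arange(8)); Q=np.c_[.065*np.cos(a),.065*np.sin(a)+.11]
mp,mq=P.mean(0),Q.mean(0)
H=(Q-mq).T@(P-mp); th=np.arctan2(H[0,1]-H[1,0],H[0,0]+H[1,1])
R=np.array([[np.cos(th),-np.sin(th)],[np.sin(th),np.cos(th)]]); t=mp-R@mq
print("yaw",np.degrees(th),"origin",t); print("res mm",((Q@R.T+t-P)*1e3).round(1).tolist())
for n,q in(("dial",(0,.11)),("button",(-.075,-.01)),("pot",(.075,-.01)),("rack",(.01,-.135))): print(n,R@q+t)
# pointer: line ends on bar top z=.112
e1=(np.array([(147,180),(168,243),(205,330)])+.5)/5-.5+[170,125]
for u in e1: print(ray("top",u,.112), )
for n in range(8): print(n,(105-30*n+np.degrees(th)))
```

```text
yaw 10.241379927313332 origin [0.58308834 0.03601431]
res mm [[0.3, -0.2], [0.8, -0.5], [-0.1, 0.0], [-0.9, -0.4], [-0.2, 0.3], [-0.3, 0.1], [0.4, 0.6], [0.1, 0.1]]
dial [0.56353083 0.14426173]
button [0.51106123 0.01283897]
pot [0.65867135 0.03950829]
rack [ 0.61693141 -0.09505685]
[0.6039762  0.16294792 0.112     ]
[0.56798254 0.14839434 0.112     ]
[0.51931393 0.12420311 0.112     ]
0 115.24137992731333
1 85.24137992731333
2 55.24137992731333
3 25.241379927313332
4 -4.758620072686668
5 -34.75862007268667
6 -64.75862007268667
7 -94.75862007268667
```

```bash
python3 -m inch '[[0,0,0,0,0,0.17,0],[0,0,0,0,0,0.17,0],[0,0,0,0,0,0.17,0],[0,0,0,0,0,0.17,0],[-4,1,0,0,0,0,0],[-5,1.3,0,0,0,0,0],[-5,1.3,0,0,0,0,0],[-5,1.3,0,0,0,0,0],[-4,1,0,0,0,0,0],[0,0,0,0,0,0,0]]' 20
cat >> h.py <<'E'
D=np.array([.5635,.1443]);YAW=10.24
B=np.array([.5111,.0128])
def where():
    s=state();p=s["tcp_pos"];y=np.radians(s["eef_rot"][2]);x=np.array([np.cos(y),np.sin(y)]);yy=np.array([np.sin(y),-np.cos(y)])
    print("t",round(s["time"],2),"tcp",p.round(4),"rot",s["eef_rot"].round(2),"F",s["wrist_force"].round(2),"op",round(s["opening"],4))
    for nm,t in(("dial",D),("button",B)):
        d=t-p[:2];print(nm,"in tool frame mm",(1e3*x@d).round(1),(1e3*yy@d).round(1))
E
python3 -c "
from h import *
where()"
```

```text
time: 1.35
tcp_pos: [0.4249, 0.3775, 0.231]
eef_rot: [-180.0, 0.0, 115.0]
wrist_force: [-1.1, 0.4, -0.0]
opening: -0.0001
t 1.35 tcp [0.4249 0.3775 0.231 ] rot [-1.7997e+02  4.0000e-02  1.1502e+02] F [-1.09  0.37 -0.03] op -0.0001
dial in tool frame mm -269.9 26.9
button in tool frame mm -366.9 -76.2
```

```bash
python3 -m inch '[[-3.5,1,0,0,0,0,0],[-4,1,0,0,0,0,0],[-4,1,0,0,0,0,0],[-4,1,0,0,0,0,0],[-4,1,0,0,0,0,0],[-3.7,0.9,2,0,0,0,0],[0,0,3,0,0,0,0],[0,0,3,0,0,0,0],[0,0,2.1,0,0,0,0],[0,0,0,0,0,0,0]]'
python3 -c "
from h import *
where()
crop('side',195,110,140,95,5,'s1.png');crop('top',150,115,150,110,5,'t1.png')"
```

```text
time: 2.6
tcp_pos: [0.5743, 0.1952, 0.1285]
eef_rot: [-179.8, -0.0, 115.2]
wrist_force: [-0.4, 0.5, 0.8]
opening: -0.0003
t 2.6 tcp [0.5743 0.1952 0.1285] rot [-1.7979e+02 -4.0000e-02  1.1524e+02] F [-0.45  0.53  0.83] op -0.0003
dial in tool frame mm -41.5 -31.5
button in tool frame mm -138.1 -135.0
```

View pics/s1.png

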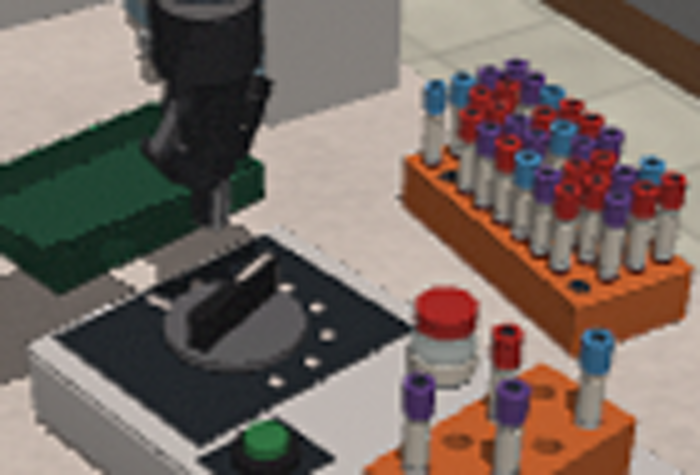

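View pics/t1.png

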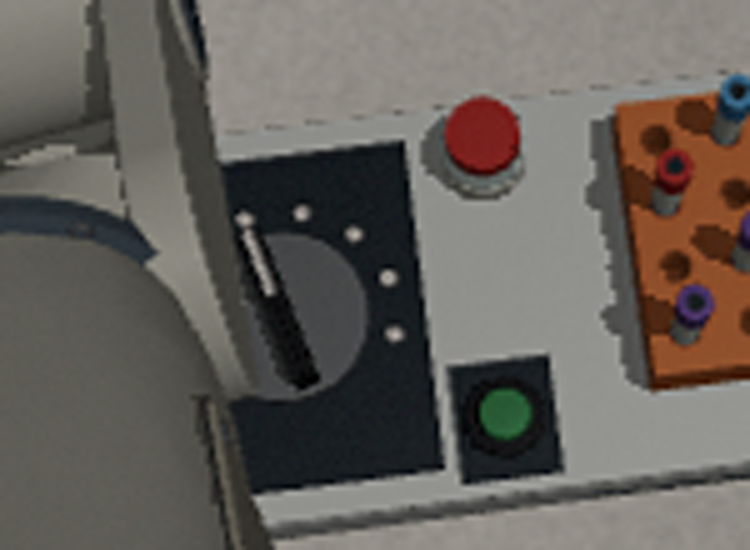

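```bash
python3 -m inch '[[0,0,1.5,0,0,0,0],[0,0,1.5,0,0,0,0],[0,0,0.8,0,0,0,0],[-1,0,0,0,0,0,0],[-1,0,0,0,0,0,0],[0,0,0,0,0,0,0],[0,0,0,0,0,0,0],[0,0,0,0,0,0,0],[0,0,0,0,0,0,0],[0,0,0,0,0,0,0]]'
python3 -c "
from h import *
where()
crop('side',195,130,140,95,5,'s2.png')
u=(proj('side',state()['tcp_pos'])-[195,130]+.5)*5-.5;print('tcp in crop',u)"
```

```text
time: 3.95
tcp_pos: [0.5843, 0.1769, 0.0923]
eef_rot: [-180.0, 0.0, 115.2]
wrist_force: [-1.0, 0.2, -0.5]
opening: 0.0
t 3.95 tcp [0.5843 0.1769 0.0923] rot [-180.      0.    115.23] F [-0.98  0.24 -0.5 ] op 0.0
dial in tool frame mm -20.6 -32.7
button in tool frame mm -117.2 -136.1
tcp in crop [243.00176531 175.20504276]
```

View pics/s2.png

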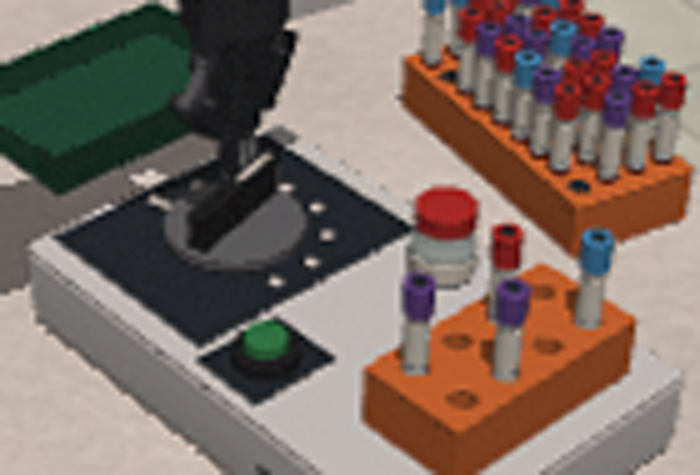

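```bash
python3 -m inch '[[-0.2,0,0,0,0,0,0],[-0.28,0.16,0,0,0,0.0873,0],[-0.28,0.16,0,0,0,0.0873,0],[-0.28,0.16,0,0,0,0.0873,0],[-0.28,0.16,0,0,0,0.0873,0],[0,0,0,0,0,0,0],[0,0,0,0,0,0,0],[0,0,0,0,0,0,0],[0,0,0,0,0,0,0],[0,0,0,0,0,0,0]]'
python3 -c "
from h import *
where()
crop('side',195,130,140,95,5,'s3.png');crop('top',150,115,150,110,5,'t3.png')"
```

```text
time: 5.25
tcp_pos: [0.5947, 0.1663, 0.0923]
eef_rot: [-180.0, 0.0, 95.2]
wrist_force: [0.2, 0.5, 0.0]
opening: 0.0002
t 5.25 tcp [0.5947 0.1663 0.0923] rot [-180.      0.     95.22] F [0.15 0.54 0.02] op 0.0002
dial in tool frame mm -19.1 -33.0
button in tool frame mm -145.2 -97.2
```

View pics/s3.png

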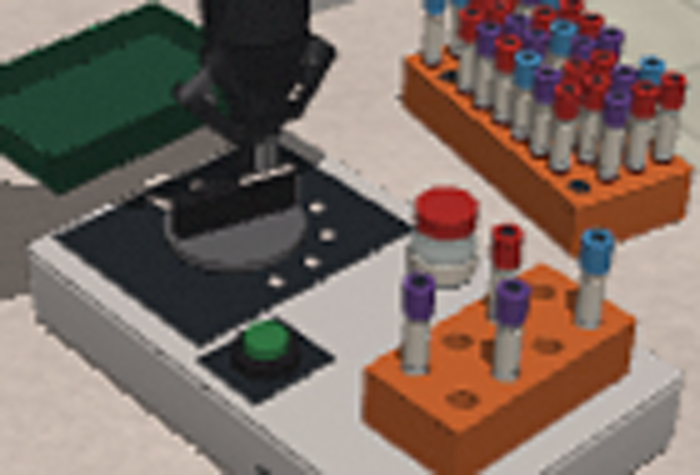

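View pics/t3.png

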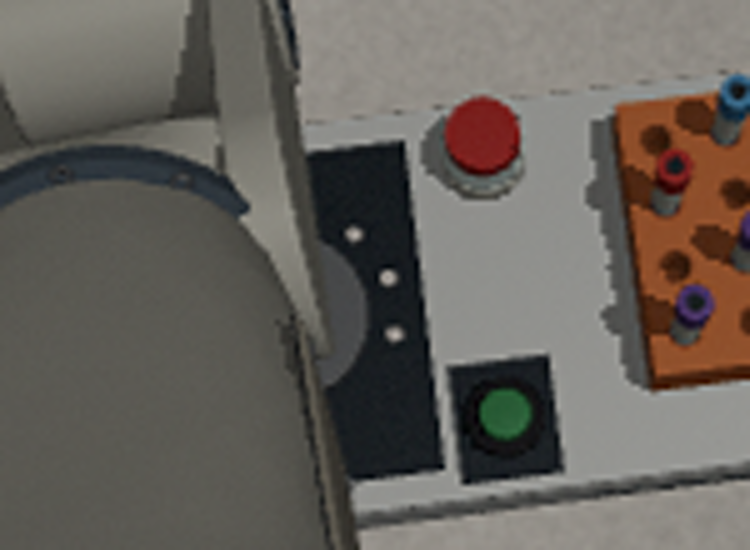

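```bash
cat >> h.py <<'E'
def linang(z,off,n="side",zz=.112):
    P=[ray(n,(np.array(q)+.5)/5-.5+off,zz)[:2] for q in z]
    d=P[1]-P[0];print("pts",P,"bar angle",np.degrees(np.arctan2(d[1],d[0])), "speed",(105+YAW-np.degrees(np.arctan2(d[1],d[0])))/30)
E
python3 -c "
from h import *
linang([(240,184),(296,171)],[195,130])
linang([(175,206),(296,171)],[195,130])
im=cv2.imread('pics/s3.png');cv2.imwrite('pics/s3z.png',cv2.resize(im[120:280,130:340],None,fx=3.5,fy=3.5))
"
```

```text
pts [array([0.56281723, 0.14326207]), array([0.60424407, 0.13667205])] bar angle -9.038648951610266 speed 4.142621631720342
pts [array([0.5118576 , 0.14351917]), array([0.60424407, 0.13667205])] bar angle -4.238662959217133 speed 3.982622098640571
```

View pics/s3z.png

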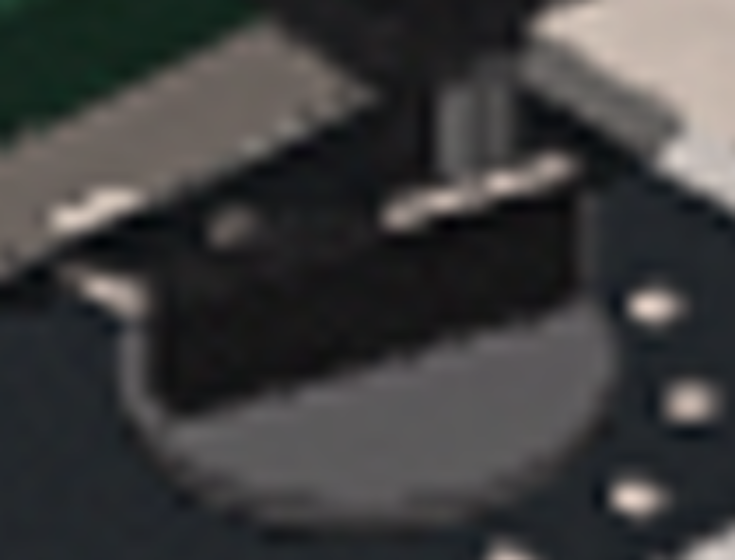

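```bash
python3 -m inch '[[-0.28,0.16,0,0,0,0.0873,0],[-0.28,0.16,0,0,0,0.0873,0],[-0.28,0.16,0,0,0,0.0873,0],[-0.17,0.1,0,0,0,0.0524,0],[-0.17,0.1,0,0,0,0.0524,0],[-0.17,0.1,0,0,0,0.0524,0],[-0.17,0.1,0,0,0,0.0524,0],[-0.17,0.1,0,0,0,0.0524,0],[0,0,0,0,0,0,0],[0,0,0,0,0,0,0]]'
python3 -c "
from h import *
where()
crop('side',220,145,70,50,10,'s4.png')"
```

```text
time: 6.6
tcp_pos: [0.602, 0.1484, 0.0923]
eef_rot: [-180.0, 0.0, 65.2]
wrist_force: [0.3, -0.9, 0.2]
opening: -0.0
t 6.6 tcp [0.602  0.1484 0.0923] rot [-180.      0.     65.25] F [ 0.31 -0.86  0.18] op -0.0
dial in tool frame mm -19.8 -33.2
button in tool frame mm -161.2 -25.8
```

View pics/s4.png

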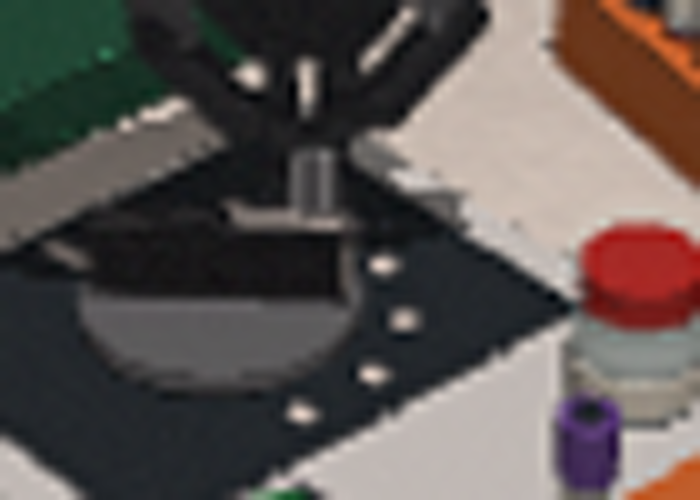

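```bash
python3 -c "
from h import *
f=lambda q:(np.array(q)+.5)/10-.5+[220,145]
for a,b,z in (((232,212),(350,220),.112),((88,232),(350,222),.112),((88,292),(345,300),.082)):
    P=[ray('side',f(q),z)[:2] for q in (a,b)];d=P[1]-P[0];w=np.degrees(np.arctan2(d[1],d[0]));print(P,w,(115.24-w)/30)
for n in (4,4.5,5):
    w=np.radians(115.24-30*n);
    print(n,[((proj('side',[*(D+r*np.array([np.cos(w),np.sin(w)])),z])-[220,145]+.5)*10-.5).round() for r,z in((0,.112),(.046,.112),(-.046,.112),(.065,.07))])
"
```

```text
[array([0.56525867, 0.1464362 ]), array([0.59758814, 0.12084716])] -38.361901749259445 5.120063391641981
[array([0.51689569, 0.16181706]), array([0.59694886, 0.11980798])] -27.68890422748328 4.7642968075827765
[array([0.51882699, 0.16823835]), array([0.59315994, 0.11696265])] -34.598348194504936 4.994611606483498
4 [array([231., 216.]), array([349., 183.]), array([109., 251.]), array([396., 267.])]
4.5 [array([231., 216.]), array([361., 201.]), array([ 99., 232.]), array([412., 293.])]
5 [array([231., 216.]), array([363., 221.]), array([ 98., 212.]), array([417., 321.])]
```

```bash
python3 -m inch '[[1,0,0,0,0,0,0],[1,0,0,0,0,0,0],[0.5,0,-1,0,0,0,0],[0,0,-3,0,0,0,0],[0,0,-4,0,0,0,0],[0,0,-4,0,0,0,0],[0,0,-2,0,0,0,0],[-3,-0.4,0,0,0,0,0],[-3,-0.4,0,0,0,0,0],[-3,-0.4,0,0,0,0,0]]'
python3 -m inch '[[-3,-0.4,0,0,0,0,0],[-3,-0.4,0,0,0,0,0],[-3,-0.5,0,0,0,0,0],[0,0,0,0,0,0,0],[0,0,0,0,0,0,0],[0,0,0,0,0,0,0],[0,0,0,0,0,0,0],[0,0,0,0,0,0,0],[0,0,0,0,0,0,0],[0,0,0,0,0,0,0]]'
python3 -c "
from h import *
where()
crop('side',195,130,140,95,5,'s5.png');crop('top',170,125,150,100,5,'t5.png')"
```

```text
time: 7.9
tcp_pos: [0.5635, 0.094, 0.2331]
eef_rot: [180.0, -0.0, 65.2]
wrist_force: [0.0, -0.3, -0.3]
opening: -0.0001
time: 9.15
tcp_pos: [0.5143, 0.0182, 0.2323]
eef_rot: [-180.0, 0.0, 65.2]
wrist_force: [0.2, 0.4, 0.3]
opening: 0.0001
t 9.15 tcp [0.5143 0.0182 0.2323] rot [-180.      0.     65.19] F [0.19 0.38 0.28] op 0.0001
dial in tool frame mm 135.1 -8.2
button in tool frame mm -6.2 -0.6
```

View pics/s5.png

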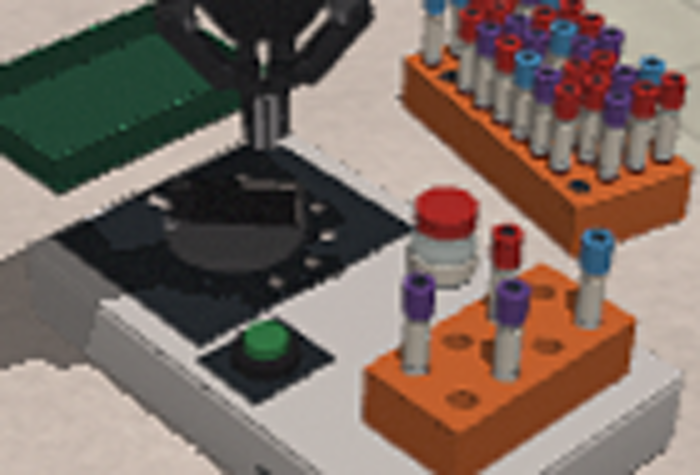

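View pics/t5.png

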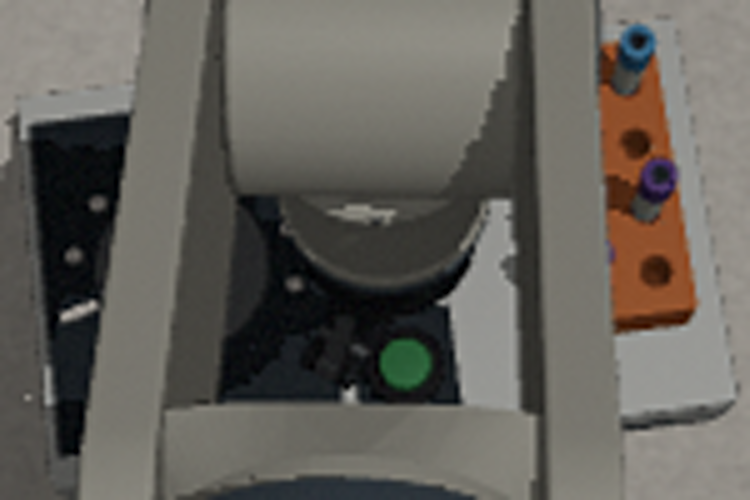

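```bash
python3 -m inch '[[-0.6,0,0,0,0,0,0],[0,0,3,0,0,0,0],[0,0,4,0,0,0,0],[0,0,4,0,0,0,0],[0,0,2,0,0,0,0],[0,0,0,0,0,0,0],[0,0,0,0,0,0,0],[0,0,0,0,0,0,0],[0,0,0,0,0,0,0],[0,0,0,0,0,0,0]]'
python3 -c "
from h import *
where()
crop('side',220,160,70,50,10,'s6.png')"
```

```text
time: 10.5
tcp_pos: [0.512, 0.0127, 0.1027]
eef_rot: [180.0, -0.0, 65.2]
wrist_force: [0.8, -0.3, -0.9]
opening: -0.0001
t 10.5 tcp [0.512  0.0127 0.1027] rot [ 1.7996e+02 -2.0000e-02  6.5190e+01] F [ 0.8  -0.26 -0.9 ] op -0.0001
dial in tool frame mm 141.0 -8.4
button in tool frame mm -0.3 -0.8
```

View pics/s6.png

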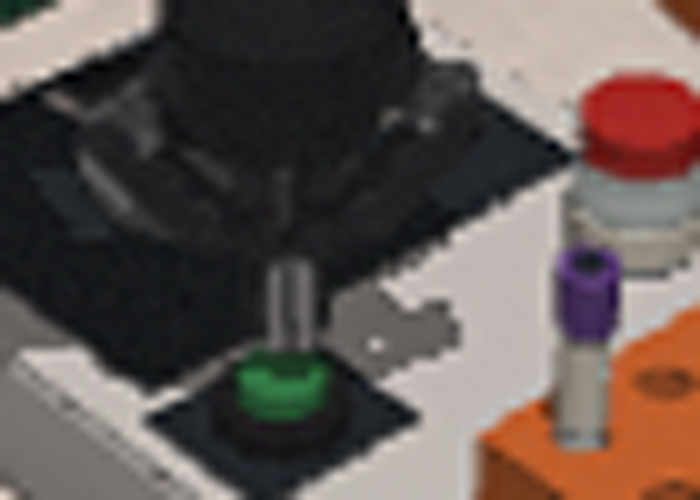

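```bash
python3 -m inch '[[0,0,0.4,0,0,0,0],[0,0,0.4,0,0,0,0],[0,0,0.2,0,0,0,0],[0,0,0.2,0,0,0,0],[0,0,0.1,0,0,0,0],[0,0,0.1,0,0,0,0],[0,0,0.1,0,0,0,0],[0,0,0,0,0,0,0],[0,0,0,0,0,0,0],[0,0,0,0,0,0,0]]'
```

```text
time: 11.8
tcp_pos: [0.5115, 0.0127, 0.0873]
eef_rot: [-180.0, 0.0, 65.2]
wrist_force: [-3.9, 0.2, 4.0]
opening: 0.0001
```

```bash
python3 -m inch '[[0,0,0.1,0,0,0,0],[0,0,0.1,0,0,0,0],[0,0,0.1,0,0,0,0],[0,0,0,0,0,0,0],[0,0,0,0,0,0,0],[0,0,0,0,0,0,0],[0,0,0,0,0,0,0],[0,0,0,0,0,0,0],[0,0,0,0,0,0,0],[0,0,0,0,0,0,0]]'
python3 -c "
from h import *
for i in range(3): where()
crop('side',220,160,70,50,10,'s7.png')"
```

```text
time: 13.05
tcp_pos: [0.5118, 0.0127, 0.0857]
eef_rot: [180.0, -0.0, 65.2]
wrist_force: [-9.7, 0.6, 24.7]
opening: -0.0001
t 13.05 tcp [0.5118 0.0127 0.0857] rot [179.99  -0.    65.19] F [-9.73  0.58 24.74] op -0.0001
dial in tool frame mm 141.1 -8.3
button in tool frame mm -0.2 -0.7
t 13.05 tcp [0.5118 0.0127 0.0857] rot [179.99  -0.    65.19] F [-9.73  0.58 24.74] op -0.0001
dial in tool frame mm 141.1 -8.3
button in tool frame mm -0.2 -0.7
t 13.05 tcp [0.5118 0.0127 0.0857] rot [179.99  -0.    65.19] F [-9.73  0.58 24.74] op -0.0001
dial in tool frame mm 141.1 -8.3
button in tool frame mm -0.2 -0.7
```

View pics/s7.png

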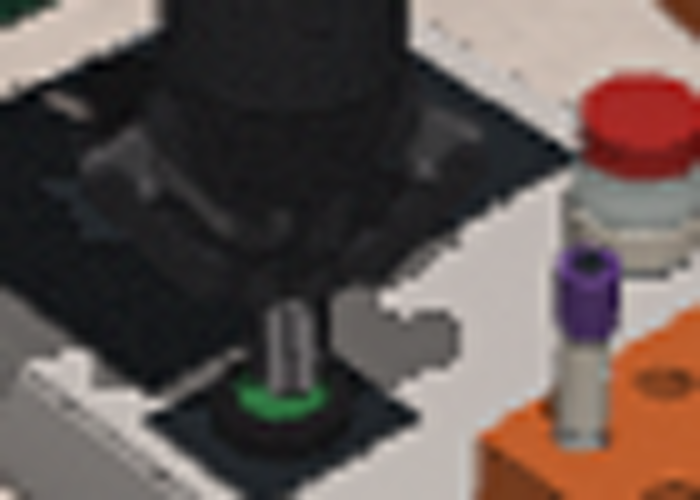

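```bash
python3 -m inch '[[0,0,-0.5,0,0,0,0],[0,0,-1,0,0,0,0],[0,0,-3,0,0,0,0],[0,0,-4,0,0,0,0],[0,0,-4,0,0,0,0],[0,0,-3,0,0,0,0],[-3,-0.3,0,0,0,0,0],[-4,-0.4,0,0,0,0,0],[-4,-0.4,0,0,0,0,0],[-4,-0.4,0,0,0,0,0]]'
python3 -m inch '[[-4,-0.4,0,0,0,0,0],[-3,-0.3,0,0,0,0,0],[0,0,0,0,0,0,0],[0,0,0,0,0,0,0],[0,0,0,0,0,0,0],[0,0,0,0,0,0,0],[0,0,0,0,0,0,0],[0,0,0,0,0,0,0],[0,0,0,0,0,0,0],[0,0,0,0,0,0,0]]'
python3 -c "
from h import *
where()
crop('side',195,130,140,95,5,'s8.png');im=crop('top',170,125,150,100,5,'t8.png')"
```

```text
time: 14.35
tcp_pos: [0.435, -0.1182, 0.2398]
eef_rot: [179.9, -0.0, 65.2]
wrist_force: [0.5, -0.6, -0.7]
opening: -0.0
time: 15.6
tcp_pos: [0.3994, -0.1777, 0.2393]
eef_rot: [180.0, -0.0, 65.2]
wrist_force: [0.3, 1.2, -0.7]
opening: 0.0001
t 15.6 tcp [ 0.3994 -0.1777  0.2393] rot [180.    -0.    65.18] F [ 0.26  1.16 -0.67] op 0.0001
dial in tool frame mm 361.2 13.7
button in tool frame mm 219.8 21.4
```

View pics/s8.png

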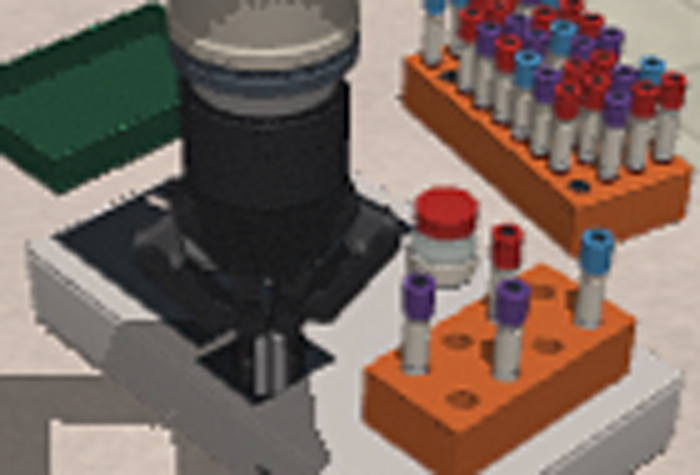

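View pics/t8.png

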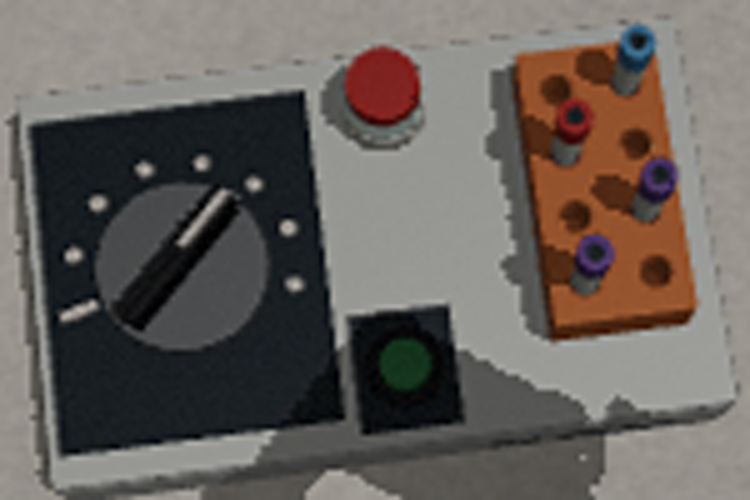

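```bash
python3 -c "
from h import *
linang([(183,244),(227,193)],[170,125],'top'); linang([(129,316),(230,198)],[170,125],'top')
im=cv2.imread('pics/t8.png')
for n in(4,4.5,5):
  w=np.radians(115.24-30*n);print(n,[((proj('top',[*(D+r*np.array([np.cos(w),np.sin(w)])),.112])-[170,125]+.5)*5-.5).round() for r in(-.046,0,.046)])
"
```

```text
pts [array([0.56780373, 0.13996876]), array([0.59853027, 0.1173937 ])] bar angle -36.30505709587859 speed 5.051501903195953
pts [array([0.52525196, 0.16688944]), array([0.5956971 , 0.11550891])] bar angle -36.10587433047175 speed 5.044862477682392
4 [array([162., 331.]), array([175., 251.]), array([187., 173.])]
4.5 [array([141., 325.]), array([175., 251.]), array([208., 178.])]
5 [array([123., 315.]), array([175., 251.]), array([226., 188.])]
```

```bash
python3 -c "
from plant import *
print(finish_job())"
```

```text
the job is handed in; nothing more can be done
None
```

I pushed the dial from speed 3 to 4 and then to 5 with the shut fingertips, working only on its counter-clockwise face. Then I pressed the green start button, let go, moved the arm clear and handed the job in at about 15.7 s.

- **Dial:** after the arm had moved away, the top view put the pointer at speed 5.05 by measurement, which is click 5. Before pressing the button I checked only with the side view: the bar's foot line gave 4.99, while cruder lines along its top gave 4.76 and 5.12. The top view was blocked by the arm then. I stopped the fingertip at about 4.67 each way and let the dial snap on, so I never pushed it past 5.
- **Button:** I pressed until it met a hard stop at 24.7 N (it needs 5 N), and it looked flush with its housing. A sideways force of about 10 N also showed at the wrist. After release the force was back to about zero. I did not separately measure that the button had sprung back, because the arm's shadow covered it in the last top view.
- **Other things:** in the last views the tubes, rack and pot stood where they had been. I did not recheck the bottle or marker at the end.

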